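# Hold a base mould square in the corner of the cold plate

## Task

Draw the tamper up out of its upright holder, put its foot into the square pocket of the steel base mould on the cold plate, and with it push the mould fully home into the corner, its long side flush against the left stop and its short end flush against the far stop. Finish while still holding the tamper in the gripper, its foot in the pocket and pressing the mould firmly against both stops at once, as if waiting for the wax to set: do not let go. Touch the mould with the tamper only, and leave the jar, the stacked moulds and the tray where they stand.

Things in the scene. Friction and masses are not known exactly. Their poses are not given: they have to be found in the camera images.
- plate: Cold plate, a fixed aluminium slab 200 x 200 x 20 mm lying on the bench; origin at the centre of its underside, z up, top face at z = 20 mm. Two dark steel stops stand on it and meet in its far left corner (+x, +y of its own frame): the far stop along its y axis, with its inner face at x = +85 mm, and the left stop along its x axis, with its inner face at y = +85 mm. The plate may be turned up to 0.35 rad on the bench; push in its own x and y directions.
- corner (a point): The point on the plate's top face where the inner faces of the two stops meet (85, 85, 20 mm in the plate's frame). A mould fully home has its centre 30 mm from here along the plate's -x and 22 mm along its -y.
- far_stop: Far stop: fixed dark steel bar 12 (x) x 185 (y) x 18 (z) mm on the plate, axes as the plate's; origin at the centre of its underside, its inner face is at its x = -6 mm.
- left_stop: Left stop: fixed dark steel bar 170 (x) x 12 (y) x 18 (z) mm on the plate, axes as the plate's; origin at the centre of its underside, its inner face is at its y = -6 mm.
- mould: Base mould: a loose steel block 60 (x) x 44 (y) x 24 (z) mm, 0.14 to 0.28 kg, lying flat on the plate, clear of the stops and turned up to 0.4 rad from the plate's axes; origin at the centre of its underside. In the middle of its top is a square pocket 24 x 24 mm, 16 mm deep (floor 8 mm above the underside), sides along the mould's axes. Steel, plate and stops are slick with wax (friction about 0.3): sliding it takes about 0.5 to 1 N.
- tamper: Tamper: straight tool 150 mm long, 90 g, upright in the holder, foot on the bottom of the hole. Origin at the centre of the foot's flat end, z towards the handle. Steel rod 14 mm across from 0 to 70 mm, black square handle 16 x 16 mm (sides along x and y) from 70 to 150 mm, turned any way about the vertical. Grip it with about 40 N.
- tamper_foot (a point): Centre of the flat lower end of the tamper's foot (same as the tamper's origin). A push here levers the tamper a little in the grip, so after first contact with the stops press a few mm further, to about 5 N on each.
- holder: Holder: a fixed white plastic block 70 x 70 x 65 mm on the bench with one vertical round hole of 18 mm diameter in the middle of its top, 55 mm deep; origin at the centre of its underside. It may stand nearer or farther on the right side of the plate, where the jar takes the other place.
- jar: Bystander: a closed amber jar, 56 mm wide and 75 mm tall, on the bench; origin at the centre of its underside.
- moulds: Bystander: a stack of three moulds, 60 x 44 x 35 mm, without a pocket, on the bench left of the plate; origin at the centre of its underside.
- tray: Bystander: a clear open tray 90 x 70 x 35 mm on the bench, left of and beyond the plate; origin at the centre of its underside.
There are look-alikes about, which are no part of the job. There is more than one size of the tamper; the job needs the smaller.

How it is judged (in metres and radians):
On the way, in this order (a step that is already met when the one before it is completed fails the run):
1. the tamper is held in the gripper, its foot drawn clear above the holder (z of tamper_foot in the frame of holder above 0.068 m and contact force between the fingers and tamper above 1 N), for 0.1 s.
2. the foot of the tamper, held in the gripper, is in the mould's pocket (x of tamper_foot in the frame of mould between -0.013 and 0.013 m and y of tamper_foot in the frame of mould between -0.013 and 0.013 m and z of tamper_foot in the frame of mould between 0.003 and 0.02 m and contact force between the fingers and tamper above 1 N), for 0.2 s.
At the end, for the whole second after the job is handed in: Gripper holds the tamper (over 2 N), foot 4 mm or more deep in the pocket, pressing the mould (over 1 N); mould at rest, flat, square within 0.05 rad, within 2.5 mm of home both ways, bearing on each stop with over 1 N; gripper and arm not touching it (x of tamper_foot in the frame of mould between -0.013 and 0.013 m and y of tamper_foot in the frame of mould between -0.013 and 0.013 m and z of tamper_foot in the frame of mould between 0.003 and 0.02 m and contact force between the fingers and tamper above 2 N and contact force between tamper and mould above 1 N and contact force between mould and far_stop above 1 N and contact force between mould and left_stop above 1 N and x of mould in the frame of corner between -0.0325 and -0.028 m and y of mould in the frame of corner between -0.0245 and -0.02 m and angle between the x axis of mould and the x axis of plate, either way round below 0.05 rad and angle between mould's own z axis and vertical below 0.05 rad and linear speed of mould below 0.01 m/s and contact force between each of the fingers, the arm and mould below 0.5 N); the arm keeps its last pose, push and grip.
It fails at once if the gripper or the arm touches the mould (contact force between any of the fingers, the arm and mould above 1 N).
It fails at once if the jar, the stacked moulds or the tray is pushed aside by more than 15 mm (distance of any of jar, moulds, tray from where it was at the start of the episode above 0.015 m).
It also fails if it takes over 45 s, if anything falls off the work surface, if the arm or the gripper's body presses on something with over 40 N, if the wrist force passes 120 N, or if a joint passes its speed limit or range.

## Robot

A 6-joint arm with a two-finger parallel gripper is mounted at the origin on the work surface. World frame = base frame: x ahead of the robot, y to its left, z up, the work surface at z = 0. Lengths are in mm, angles in degrees, forces in N, time in s.
With the tool pointing down it reaches from about 300 to 850 mm from the base axis. Payload 4.2 kg.
Tool frame: the origin (TCP) lies midway between the tips of the shut fingers; the grasp point (between the pads) lies 19 mm behind it (env.grip_depth is the distance from the TCP to the grasp point, in mm); z points along the fingers, y is the line along which they close (so a half turn about z gives the same grasp; the last joint's range is limited). The gripper opens to 91 mm and grips with 3 to 60 N. Pads are 32 mm wide; open, the fingers measure 118 mm over their backs; the gripper's body (76 mm by 178 mm) begins 60 mm behind the grasp point.
Start: joints at [-66.864, 18.312, 89.639, -0, 72.044, -1.146], TCP at [236.461, -524.147, 213.976] pointing down, gripper open.
Joint ranges: [-177.97, 177.97], [-48.28, 115.42], [12.27, 149.76], [-77.06, 257.06], [2.81, 150.46], [-146.56, 146.56]. Speed limits (degrees/s): [147.25, 147.25, 180, 180, 180, 180].

## Interface

Orientations are given as [roll, pitch, yaw] about the fixed x, y, z axes, in that order (R = Rz(yaw) Ry(pitch) Rx(roll)).
In Python, from workcell import env, eyes gives the robot as it stands.
- The arm moves only by the tool send_rows, never from a script. Its argument "motion" is a list of rows, each a list of 7 numbers: the shift along the world's x, y, z normalised to -1 to 1, where 1 is 0.5 m, then the turn, a rotation vector about the world's x, y, z normalised to -1 to 1, where 1 is 60 degrees, then the opening, from -1 (shut) to 1 (fully open). A call has 1 to 20 rows; each row is the pose to reach, as a shift and turn from the pose commanded when the call began; what a row does not reach only later rows make up. A row lasts 1/8 s, in which the tool goes at most 62.5 mm and 10.7 degrees, less where a joint would pass 70% of its speed; a pose out of reach is approached as far as the arm can. A call with a number of a shift or a turn outside -1 to 1 is refused whole. A call with a gripper value outside its range is refused whole. The fingers move at their own pace and stop on an object; "squeeze" is the grip in N (left out, the last holds). Time passes only in rows, so rows that repeat a pose let the fingers close. It gives the time, the measured TCP pose, the force, the opening and the grip force at its end, in the units of the state.
- env.state(): the state, without advancing time (a new reading comes with each control period).
- eyes.grab_frame(name): name is "side" or "top"; returns a dict with "pixels" (420x560x3 uint8, red, green, blue), "depth" (420x560 float32, mm along the optical axis (not along the pixel's ray), 0 where there is no reading), "fx", "fy", "cx", "cy" (pixels), "distortion" ([k1, k2, p1, p2, k3] as OpenCV has them; the pictures are not rectified), "R" (3x3) and "t" (3): a world point X has camera coordinates R X + t. Camera axes: x right, y down, z forward; pixel columns grow to the right and rows downward; lengths in mm; the calibration is good to about 2 mm. A picture is of the moment at which its call begins.
- env.job_done(): hands the job in; it is judged then, once.
The state is a dict: "time_s": time; "qpos": joint angles; "qvel": joint speeds; "effort": joint torques, N m; "ee_pos": TCP position; "ee_rot": TCP orientation; "force": force on the tool from outside, world axes, zero at the start; "torque": the same for the moment, N m; "gripper_width": finger opening in mm; "gripper_force": force on a finger pad.
Only numpy, scipy, OpenCV 4.12 (cv2) and the standard library are available. Lean on these libraries where they do the work, as an engineer would, in place of code of your own. Each camera call takes 0.05 s, during which the arm holds its last target. There are 200 camera calls.

## Working session

There is one attempt and no reset: what is moved stays moved. The work goes in short steps, Python scripts to look and compute and a tool call to move; the robot and the scene stay as the last step left them, time stands still between calls to the robot, and variables do not carry over. Pictures are saved under pics/ and viewed, at most 10 in all, crops included, and the job is handed in when it is done.

Besides the shell and the picture viewer there is one more tool, called after "Call:" in YAML: its name, and indented under it one key for each argument. send_rows: Moves the arm, as the interface text tells. Its arguments: {"type":"object","properties":{"motion":{"type":"array"},"squeeze":{"type":"number"}},"required":["motion"]}

```bash
mkdir -p pics
python3 - <<'E'
from workcell import env, eyes
import cv2,pickle,numpy as np
D={}
for n in("top","side"):
    f=eyes.grab_frame(n);D[n]=f
    cv2.imwrite(f"pics/{n}0.png",f["pixels"][:,:,::-1]);print(n,f["t"],f["R"].tolist() if hasattr(f["R"],'tolist') else f["R"],f["fx"],f["distortion"])
pickle.dump(D,open("f0.pkl","wb"));print(env.state())
E
```

```text
top [ 53.21961043 541.28528193 777.90306873] [[-0.01929426848480366, -0.9998138326345815, -0.00017685074363192125], [-0.9933703613667489, 0.0191899721364057, -0.11334491663721974], [0.1133272092735484, -0.0020112289658765583, -0.9935556846983046]] 406.0484536038977 [-0.02817634  0.          0.          0.          0.        ]
side [465.20141981 193.27545128 768.858389  ] [[-0.8659423175468532, -0.4998136871509742, -0.018170878298332287], [-0.36018058943263104, 0.6484072444574167, -0.6706996260108563], [0.3470069821740582, -0.5742423908696467, -0.7415064604241591]] 460.51152095418774 [-0.12429937  0.          0.          0.          0.        ]
{'time_s': 0.1, 'qpos': array([-6.68635577e+01,  1.83459027e+01,  8.96983327e+01,  1.16938530e-03,
        7.20449200e+01, -1.14527377e+00]), 'qvel': array([-0.05549646, -0.13905195, -0.10484143,  0.01432093, -0.01567642,
        0.02485707]), 'effort': array([-4.91301871e-04, -4.13334990e+01, -2.32509792e+01,  7.28063495e-02,
        4.21588321e-02, -4.26853944e-05]), 'ee_pos': array([ 236.28876905, -523.71188948,  213.23251001]), 'ee_rot': array([-1.79910884e+02, -2.89364272e-03,  2.42813525e+01]), 'force': array([ 0.12757607, -0.66855249,  0.00520937]), 'torque': array([ 5.27659156e-04, -4.05580373e-03, -3.40982528e-05]), 'gripper_force': 0.0, 'gripper_width': 91.4950204195599}
```

View pics/top0.png

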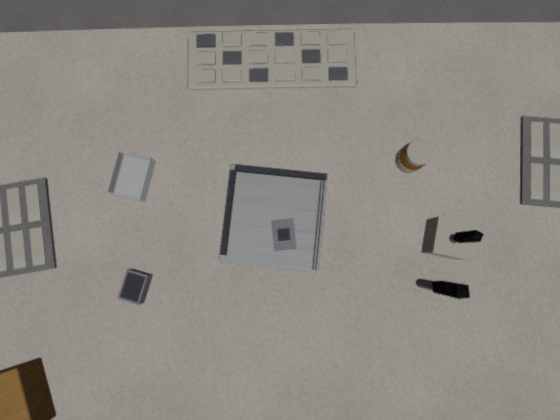

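View pics/side0.png

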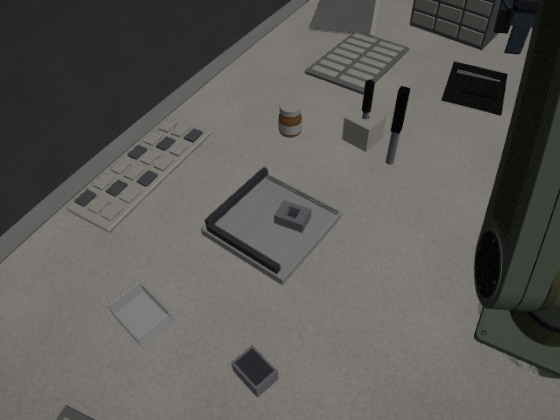

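Top view: the plate is at about (273,218) with its stops along the top and left edges. The mould is at (284,234) with its pocket, the jar at (413,155), the stack at (135,287) and the tray at (132,177).

There are two tamper candidates:
- **A:** top (467,237), side (368,95). It stands in the white holder.
- **B:** top (445,288), side (398,120). It is bigger and stands free on the bench.

A fits, being the smaller one and in the holder. I'll confirm with a crop and measure.

```bash
cat > h.py <<'E'
import cv2,numpy as np
def cloud(f):
    h,w=f["depth"].shape
    K=np.array([[f["fx"],0,f["cx"]],[0,f["fy"],f["cy"]],[0,0,1]])
    v,u=np.mgrid[:h,:w]
    p=cv2.undistortPoints(np.stack([u,v],-1).reshape(-1,1,2).astype(np.float64),K,np.array(f["distortion"])).reshape(h,w,2)
    z=f["depth"].astype(float)
    C=np.dstack([p[...,0]*z,p[...,1]*z,z])
    W=(C-np.array(f["t"]))@np.array(f["R"]); W[z==0]=np.nan
    return W
def rays(f,uv):
    K=np.array([[f["fx"],0,f["cx"]],[0,f["fy"],f["cy"]],[0,0,1]])
    p=cv2.undistortPoints(np.array(uv,float).reshape(-1,1,2),K,np.array(f["distortion"])).reshape(-1,2)
    R=np.array(f["R"]);o=-R.T@np.array(f["t"]);d=np.c_[p,np.ones(len(p))]@R
    return o,d
def atz(f,uv,z):
    o,d=rays(f,uv); return o+d*((z-o[2])/d[:,2])[:,None]
def proj(f,X):
    K=np.array([[f["fx"],0,f["cx"]],[0,f["fy"],f["cy"]],[0,0,1]])
    return cv2.projectPoints(np.array(X,float).reshape(-1,1,3),cv2.Rodrigues(np.array(f["R"]))[0],np.array(f["t"],float),K,np.array(f["distortion"]))[0].reshape(-1,2)
E
python3 - <<'E'
import pickle
from h import *
D=pickle.load(open("f0.pkl","rb"))
a=D["side"]["pixels"][70:180,330:430,::-1];b=D["top"]["pixels"][205:305,405:490,::-1];c=D["top"]["pixels"][155:280,210:340,::-1]
f=lambda i:cv2.resize(i,(395,int(i.shape[0]*395/i.shape[1])),interpolation=cv2.INTER_CUBIC)
a,b=f(a),f(b);H=max(a.shape[0],b.shape[0]);o=np.zeros((H,790,3),np.uint8);o[:a.shape[0],:395]=a;o[:b.shape[0],395:]=b
cv2.imwrite("pics/crop1.png",np.clip(o.astype(float)*1.6,0,255))
cv2.imwrite("pics/crop2.png",np.clip(cv2.resize(c,None,fx=4.6,fy=4.6,interpolation=cv2.INTER_CUBIC)*1.6,0,255))
W=cloud(D["top"]);S=cloud(D["side"])
for n,X,pts in(("top",W,[(480,237),(463,237),(440,250),(430,235),(465,290),(440,287),(284,234),(275,224),(250,250),(278,171),(228,210),(200,300)]),("side",S,[(368,88),(368,103),(363,118),(352,125),(363,135),(402,92),(390,160),(294,212),(300,208),(270,260),(230,330)])):
    for u,v in pts: print(n,u,v,X[v,u].round(1))
E
```

```text
top 480 237 [ 469.8 -294.2  160.6]
top 463 237 [ 471.4 -280.9  127.2]
top 440 250 [ 449.6 -264.2   63.9]
top 430 235 [ 479.3 -255.8   40. ]
top 465 290 [ 387.2 -245.8  198.1]
top 440 287 [ 386.7 -233.2  131.7]
top 284 234 [487.5  30.2  29.5]
top 275 224 [506.7  47.6  42.9]
top 250 250 [457.3  98.6  18.9]
top 278 171 [612.3  39.7  40. ]
top 228 210 [536.4 139.8  38.4]
top 200 300 [ 3.588e+02  2.022e+02 -1.000e-01]
side 368 88 [ 472.3 -282.5  146.8]
side 368 103 [ 468.5 -285.3  107.1]
side 363 118 [ 475.8 -286.9   61.7]
side 352 125 [ 490.5 -258.8   54.9]
side 363 135 [ 458.8 -251.6   43.2]
side 402 92 [ 385.6 -232.1  194.7]
side 390 160 [ 382.6 -235.7   12.9]
side 294 212 [489.6  19.5  29.7]
side 300 208 [477.7  17.3  45.7]
side 270 260 [469.  146.4  37.1]
side 230 330 [468.8 281.9  -0.8][ WARN:0@0.046] global loadsave.cpp:1063 imwrite_ Unsupported depth image for selected encoder is fallbacked to CV_8U.
```

View pics/crop1.png

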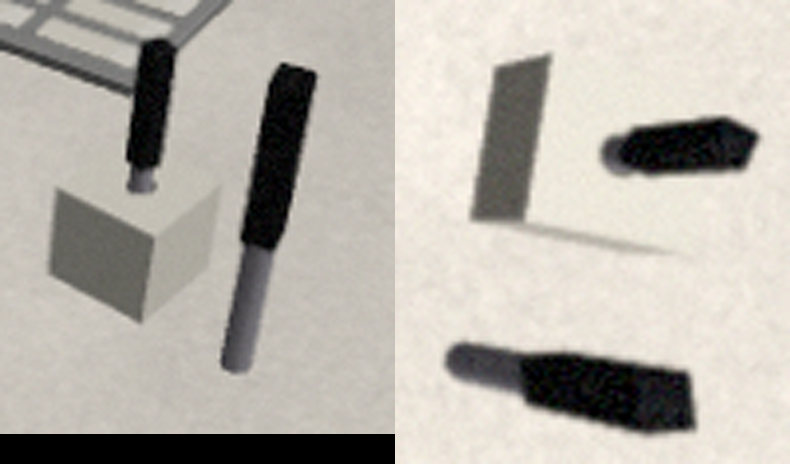

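View pics/crop2.png

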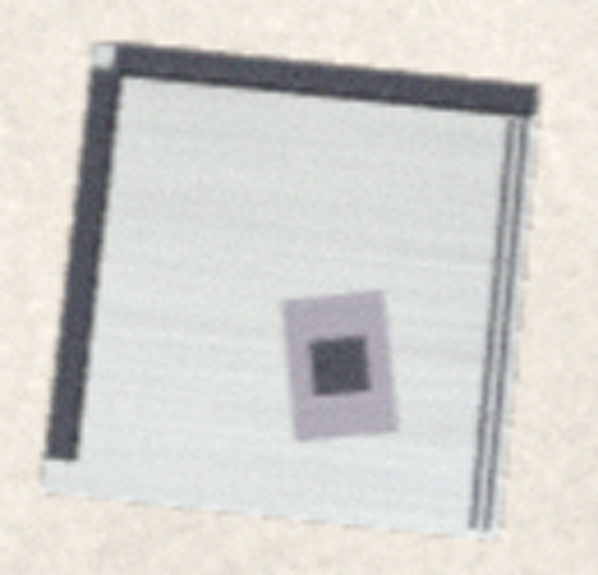

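The crops confirm it: A sits in the white holder with its top at z≈160, which matches 10+150. B stands free and is about 200 tall, so it is the larger decoy. Next I'll fit the poses.

```bash
cat > fit.py <<'E'
from h import *
from scipy.optimize import minimize
def rectfit(P,sx,sy,guess,tol=1.0):
    # soft fit: points inside a rectangle of known size
    def c(p,k=1):
        cs,s=np.cos(p[2]),np.sin(p[2]);d=P-p[:2]
        a=abs(d@[cs,s])-sx/2;b=abs(d@[-s,cs])-sy/2
        return np.mean(np.clip(a,0,6)**2+np.clip(b,0,6)**2)
    return min((minimize(c,[guess[0],guess[1],g],method="Nelder-Mead",options=dict(xatol=1e-4,fatol=1e-8,maxiter=3000)) for g in guess[2]),key=lambda r:r.fun)
def mould(fs,ctr=(487,30)):
    out=[]
    for f in fs:
        X=cloud(f).reshape(-1,3);m=(X[:,2]>41)&(X[:,2]<48)&(np.hypot(X[:,0]-ctr[0],X[:,1]-ctr[1])<60)
        P=X[m][:,:2];r=cv2.minAreaRect(P.astype(np.float32));print("mould",len(P),P.mean(0).round(1),r)
E
python3 - <<'E'
import pickle
from fit import *
D=pickle.load(open("f0.pkl","rb"))
mould(D.values())
for n,f in D.items():
    X=cloud(f).reshape(-1,3);X=X[~np.isnan(X[:,0])]
    # stop tops
    m=(abs(X[:,2]-38)<2.5)&(abs(X[:,0]-520)<150)&(abs(X[:,1]-50)<130)
    P=X[m]; 
    far=P[(P[:,0]>590)];left=P[(P[:,1]>118)&(P[:,0]<590)]
    for nm,Q in(("far",far),("left",left)):
        r=cv2.minAreaRect(Q[:,:2].astype(np.float32));l=cv2.fitLine(Q[:,:2].astype(np.float32),cv2.DIST_HUBER,0,.01,.01).ravel()
        print(n,nm,len(Q),Q[:,2].mean().round(1),r,np.degrees(np.arctan2(l[1],l[0])).round(2),l[2:])
    # handle
    m=(np.hypot(X[:,0]-472,X[:,1]+285)<20)&(X[:,2]>84)&(X[:,2]<163);P=X[m];print(n,"handle",len(P),P.mean(0).round(1),P.min(0).round(1),P.max(0).round(1))
    t=P[P[:,2]>157];print(" top",len(t),t.mean(0).round(1))
    # holder top
    m=(np.hypot(X[:,0]-472,X[:,1]+285)<60)&(abs(X[:,2]-65)<2);P=X[m][:,:2];print(n,"holder",len(P),cv2.minAreaRect(P.astype(np.float32)))
# top image corner via picked pixels (crop2 /4.6+offset)
c=lambda u,v:(u/4.6+210-.4,v/4.6+155-.4)
print("stop inner edge (z38) corner, far-end R, left-end",atz(D["top"],[c(120,75),c(535,116),c(78,461)],38).round(1))
print("mould top corners",(M:=atz(D["top"],[c(281,300),c(384,291),c(399,430),c(297,440)],44)).round(1),M.mean(0))
print("pocket",(M:=atz(D["top"],[c(308,339),c(366,336),c(370,391),c(314,396)],44)).round(1),M.mean(0))
E
```

```text
mould 542 [486.9  31.2] ((487.00628662109375, 31.14108657836914), (59.83454513549805, 44.00456237792969), 4.646731853485107)
mould 437 [485.5  32.7] ((486.30584716796875, 32.23867416381836), (61.09577178955078, 45.9387321472168), 4.586505889892578)
top far 600 38.3 ((612.4364624023438, 42.42460632324219), (38.608917236328125, 195.68026733398438), 2.0040080547332764) 84.67 [611.24493  37.12514]
top left 405 38.4 ((520.2080688476562, 142.3874969482422), (12.319938659667969, 141.7015380859375), 82.9522476196289) -7.22 [520.656  142.2046]
top handle 303 [ 472.1 -286.1  134.8] [ 462.2 -300.8   84.3] [ 482.3 -279.1  162.8]
 top 95 [ 472.3 -289.4  160.3]
top holder 916 ((472.49713134765625, -290.21441650390625), (70.2042007446289, 70.19676971435547), 77.57654571533203)
side far 447 37.2 ((611.7788696289062, 43.39289093017578), (37.79987335205078, 198.31979370117188), 1.5938445329666138) 84.86 [610.87946   44.422085]
side left 382 37.3 ((519.610595703125, 143.96237182617188), (13.847021102905273, 141.6136474609375), 83.44744873046875) -6.94 [516.9918  144.04037]
side handle 292 [ 471.1 -286.1  124.4] [ 461.8 -296.4   84. ] [ 483.5 -278.3  162.2]
 top 29 [ 472.8 -288.5  159.5]
side holder 433 ((472.6252136230469, -289.9301452636719), (72.4559097290039, 72.15849304199219), 76.68568420410156)
stop inner edge (z38) corner, far-end R, left-end [[614.6 124.1  38. ]
 [593.1 -55.3  38. ]
 [448.7 143.2  38. ]]
mould top corners [[514.9  55.9  44. ]
 [517.9  12.1  44. ]
 [459.1   7.2  44. ]
 [455.7  50.2  44. ]] [486.91424183  31.33642704  44.        ]
pocket [[498.2  44.7  44. ]
 [499.   20.2  44. ]
 [475.7  19.   44. ]
 [474.1  42.7  44. ]] [486.7159277   31.65151174  44.        ]
```

Run:
```python
import pickle
from fit import *
D=pickle.load(open("f0.pkl","rb"))
# silhouette fit
ms={}
for n,f in D.items():
    p=f["pixels"].max(2);X=cloud(f);m=(p<70)&(np.hypot(X[...,0]-472,X[...,1]+288)<25)&(X[...,2]>60);ms[n]=m;print(n,m.sum())
def cost(p,s=4):
    t=0
    for n,f in D.items():
        a=p[2]+np.arange(4)*np.pi/2+np.pi/4;r=8*2**.5
        B=np.array([[p[0]+r*np.cos(q),p[1]+r*np.sin(q),z] for q in a for z in(80,160)])
        hull=cv2.convexHull((((proj(f,B)+.5)*16*s)-8).round().astype(np.int32))
        im=np.zeros((420*s,560*s),np.uint8);cv2.fillConvexPoly(im,hull,255,shift=4)
        im=cv2.resize(im,(560,420),interpolation=cv2.INTER_AREA)/255.
        t+=abs(im-ms[n]).sum()
    return t
x0=min(((cost((x,y,0)),x,y) for x in np.arange(468,477,1.5) for y in np.arange(-294,-282,1.5)))
print(x0)
for yw in range(0,90,10):
    c,x,y=min((cost((x,y,np.radians(yw))),x,y) for x in x0[1]+np.array([-1.5,0,1.5]) for y in x0[2]+np.array([-1.5,0,1.5]))
    print(yw,round(c,1),x,y)
# depth: distance to square boundary
Ps=[]
for f in D.values():
    X=cloud(f).reshape(-1,3);m=(np.hypot(X[:,0]-472,X[:,1]+288)<18)&(X[:,2]>88)&(X[:,2]<155);Ps.append(X[m][:,:2])
for k,P in enumerate(Ps+[np.vstack(Ps)]):
  r=[]
  for yw in range(0,90,10):
    a=np.radians(yw);R=np.array([[np.cos(a),np.sin(a)],[-np.sin(a),np.cos(a)]])
    g=lambda q:np.mean(np.minimum(abs(abs((P-q)@R.T).max(1)-8),4))
    o=minimize(g,(472,-288),method="Nelder-Mead");r.append((yw,round(o.fun,2),o.x.round(1).tolist()))
  print(k,r)
```

```text
top 309
side 315
(np.float64(97.70588235294117), np.float64(472.5), np.float64(-288.0))
0 97.7 472.5 -288.0
10 100.6 472.5 -288.0
20 116.8 472.5 -288.0
30 111.8 472.5 -288.0
40 128.9 472.5 -288.0
50 142.4 472.5 -288.0
60 142.6 472.5 -288.0
70 131.1 472.5 -288.0
80 106.7 472.5 -288.0
0 [(0, np.float64(1.17), [471.9, -290.4]), (10, np.float64(1.26), [472.0, -290.2]), (20, np.float64(1.28), [472.1, -290.0]), (30, np.float64(1.21), [472.0, -290.2]), (40, np.float64(1.01), [472.3, -290.5]), (50, np.float64(0.74), [472.2, -290.7]), (60, np.float64(0.52), [472.3, -290.8]), (70, np.float64(0.66), [472.1, -290.8]), (80, np.float64(0.94), [472.1, -290.7])]
1 [(0, np.float64(1.4), [472.9, -290.8]), (10, np.float64(1.49), [472.8, -290.8]), (20, np.float64(1.47), [472.5, -290.8]), (30, np.float64(1.39), [472.7, -291.0]), (40, np.float64(1.27), [472.7, -291.1]), (50, np.float64(1.14), [472.8, -291.3]), (60, np.float64(1.0), [472.8, -291.6]), (70, np.float64(1.03), [473.0, -291.4]), (80, np.float64(1.22), [472.8, -291.3])]
2 [(0, np.float64(1.32), [472.7, -290.6]), (10, np.float64(1.4), [472.4, -290.6]), (20, np.float64(1.4), [472.4, -290.6]), (30, np.float64(1.33), [472.4, -290.7]), (40, np.float64(1.18), [472.5, -290.8]), (50, np.float64(0.98), [472.5, -291.0]), (60, np.float64(0.83), [472.4, -291.1]), (70, np.float64(0.9), [472.6, -291.1]), (80, np.float64(1.11), [472.6, -291.0])]
```

Run:
```python
import pickle
from fit import *
D=pickle.load(open("f0.pkl","rb"))
for n,f in D.items():
    g=f["pixels"].max(2).astype(float)
    x,y=(int(v) for v in proj(f,[[472.4,-290.5,120]])[0]);sl=np.s_[y-40:y+40,x-45:x+45]
    g=np.clip((110-g)/90,0,1)
    r=[]
    for yw in range(0,90,10):
        best=9e9
        for dx in np.arange(-3,3.1,1.5):
          for dy in np.arange(-3,3.1,1.5):
            a=np.radians(yw)+np.arange(4)*np.pi/2+np.pi/4;q=8*2**.5
            B=np.array([[472.4+dx+q*np.cos(t),-290.5+dy+q*np.sin(t),z] for t in a for z in(80,160)])
            hull=cv2.convexHull((((proj(f,B)+.5)*64)-8).round().astype(np.int32))
            im=np.zeros((1680,2240),np.uint8);cv2.fillConvexPoly(im,hull,255,shift=4)
            im=cv2.resize(im,(560,420),interpolation=cv2.INTER_AREA)/255.
            best=min(best,(abs(im-g)*(im+g>0))[sl].sum())
        r.append((yw,round(best,1)))
    print(n,r)
o=D["top"]["pixels"][222:252,445:490,::-1];o2=D["side"]["pixels"][75:125,345:390,::-1]
o=cv2.resize(o,(405,270),interpolation=0);o2=cv2.resize(o2,(360,400),interpolation=0)
z=np.zeros((400,770,3));z[:270,:405]=o;z[:,410:]=o2
cv2.imwrite("pics/crop3.png",np.clip(z*3,0,255).astype(np.uint8))
```

```text
top [(0, np.float64(258.4)), (10, np.float64(257.7)), (20, np.float64(266.9)), (30, np.float64(283.9)), (40, np.float64(292.0)), (50, np.float64(293.1)), (60, np.float64(286.0)), (70, np.float64(274.7)), (80, np.float64(258.6))]
side [(0, np.float64(1129.0)), (10, np.float64(1140.6)), (20, np.float64(1157.9)), (30, np.float64(1128.0)), (40, np.float64(1134.0)), (50, np.float64(1145.5)), (60, np.float64(1150.4)), (70, np.float64(1149.0)), (80, np.float64(1142.1))]
```

View pics/crop3.png

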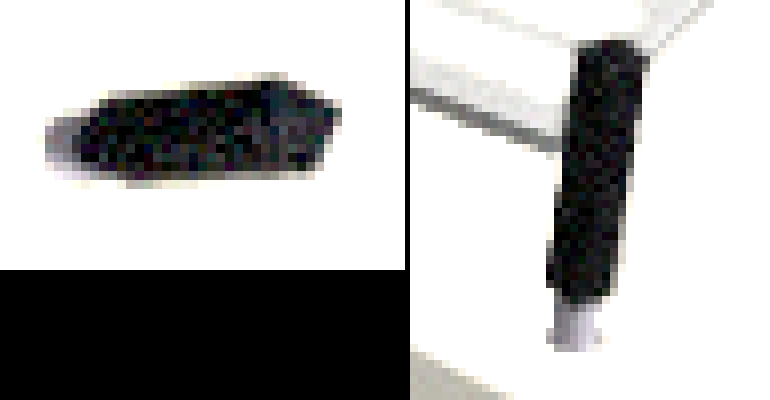

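The top face corners in the crop at (275,80), (340,108) and (320,170) give handle sides at about 65°, which agrees with the depth fit of 62°. I'll close along 64° (yaw 154) so that the body stays clear of B.

Call:
send_rows:
  motion:
    - [0.2,0.2,0.04,0,0,1,1]
    - [0.2,0.2,0.04,0,0,1,1]
    - [0.2,0.2,0.04,0,0,1,1]
    - [0.2,0.2,0.04,0,0,1,1]
    - [0.2,0.2,0.04,0,0,1,1]
    - [0.2,0.2,0.04,0,0,1,1]
  squeeze: 40

```text
time_s: 0.85
ee_pos: [336.4, -423.8, 233.5]
ee_rot: [-180.0, -0.0, 84.5]
force: [0.2, 0.6, 0.4]
gripper_width: 91.0
gripper_force: 0.0
```

Call:
send_rows:
  motion:
    - [0.272,0.267,0,0,0,1,1]
    - [0.272,0.267,0,0,0,1,1]
    - [0.272,0.267,0,0,0,1,1]
    - [0.272,0.267,0,0,0,1,1]
    - [0.272,0.267,0,0,0,1,1]
    - [0.272,0.267,0,0,0,1,1]
    - [0.272,0.267,0,0,0,1,1]

```text
time_s: 1.72
ee_pos: [472.3, -290.4, 233.5]
ee_rot: [180.0, -0.1, 144.2]
force: [-0.9, -0.0, 0.8]
gripper_width: 90.9
gripper_force: 0.0
```

Call:
send_rows:
  motion:
    - [0,0,0,0,0,0.162,1]
    - [0,0,0,0,0,0.162,1]
    - [0,0,0,0,0,0.162,1]

```text
time_s: 2.1
ee_pos: [472.4, -290.6, 233.9]
ee_rot: [180.0, -0.0, 153.8]
force: [-0.4, 0.5, -0.3]
gripper_width: 91.6
gripper_force: 0.0
```

Call:
send_rows:
  motion:
    - [0,0,-0.08,0,0,0,1]
    - [0,0,-0.16,0,0,0,1]
    - [0,0,-0.24,0,0,0,1]
    - [0,0,-0.294,0,0,0,1]
    - [0,0,-0.294,0,0,0,1]

```text
time_s: 2.72
ee_pos: [471.1, -289.8, 85.1]
ee_rot: [180.0, -0.3, 153.9]
force: [-0.3, 0.5, -0.1]
gripper_width: 91.1
gripper_force: 0.0
```

Call:
send_rows:
  motion:
    - [0,0,0,0,0,0,-1]
    - [0,0,0,0,0,0,-1]
    - [0,0,0,0,0,0,-1]
    - [0,0,0,0,0,0,-1]
    - [0,0,0,0,0,0,-1]
    - [0,0,0,0,0,0,-1]
    - [0,0,0,0,0,0,-1]
    - [0,0,0,0,0,0,-1]
    - [0,0,0,0,0,0,-1]
    - [0,0,0,0,0,0,-1]
  squeeze: 40

```text
time_s: 3.98
ee_pos: [472.4, -290.6, 86.9]
ee_rot: [180.0, -0.0, 154.0]
force: [-0.3, -0.3, 0.4]
gripper_width: 15.9
gripper_force: 40.0
```

Call:
send_rows:
  motion:
    - [0,0,0.04,0,0,0,-1]
    - [0,0,0.09,0,0,0,-1]
    - [0,0,0.14,0,0,0,-1]
    - [0,0,0.18,0,0,0,-1]
    - [0,0,0.18,0,0,0,-1]
    - [0,0,0.18,0,0,0,-1]

```text
time_s: 4.72
ee_pos: [471.9, -290.3, 176.0]
ee_rot: [180.0, -0.1, 154.0]
force: [-0.3, -0.0, -1.0]
gripper_width: 15.8
gripper_force: 40.0
```

Run:
```python
from workcell import env, eyes
from fit import *
import pickle
s=env.state();print(s["ee_pos"],s["force"],s["gripper_force"])
D={n:eyes.grab_frame(n) for n in("top","side")};pickle.dump(D,open("f1.pkl","wb"))
o=np.hstack([D["top"]["pixels"][160:300,380:520,::-1],D["side"]["pixels"][20:160,320:460,::-1]])
cv2.imwrite("pics/lift.png",np.clip(cv2.resize(o,(800,400),interpolation=2)*1.6,0,255).astype(np.uint8))
e=s["ee_pos"]
print(proj(D["side"],[[e[0],e[1],e[2]-76]]),proj(D["top"],[[e[0],e[1],e[2]-76]]))
f=D["side"];X=cloud(f).reshape(-1,3)
P=X[(np.hypot(X[:,0]-e[0],X[:,1]-e[1])<20)&(X[:,2]>90)&(X[:,2]<e[2]-10)]
print(len(P),P[:,2].min())
for a in range(95,175,12):
    q=P[(P[:,2]>=a)&(P[:,2]<a+12)]
    if len(q):print(a,q.mean(0).round(1))
```

```text
[ 471.87208533 -290.26271759  175.96189608] [-0.25776637 -0.03139779 -1.0173633 ] 39.99834179878235
[[367.06390413 104.06204423]] [[461.30446964 237.22205905]]
152 98.81221919327655
95 [ 470.2 -286.   103.1]
107 [ 470.  -286.5  113.2]
119 [ 469.7 -285.9  125.4]
131 [ 470.  -286.8  136.5]
143 [ 471.  -287.2  148.9]
155 [ 471.1 -286.3  161. ]
```

View pics/lift.png

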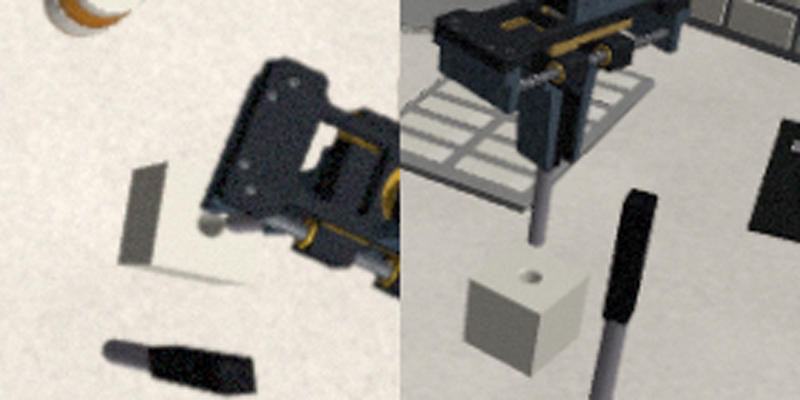

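Lift confirmed: the foot is at crop (538,243), which is side pixel (368,105), against a prediction of (367,104). The rod is upright and the hole is empty. Next I move over the pocket.

Call:
send_rows:
  motion:
    - [0.004,0.08,0,0,0,-0.08,-1]
    - [0.009,0.18,0,0,0,-0.16,-1]
    - [0.014,0.28,0,0,0,-0.24,-1]
    - [0.019,0.38,0,0,0,-0.32,-1]
    - [0.023,0.48,0,0,0,-0.4,-1]
    - [0.027,0.58,0,0,0,-0.433,-1]
    - [0.029,0.644,0,0,0,-0.433,-1]
    - [0.029,0.644,0,0,0,-0.433,-1]
    - [0.029,0.644,0,0,0,-0.433,-1]
    - [0.029,0.644,0,0,0,-0.433,-1]

```text
time_s: 6.08
ee_pos: [486.8, 30.4, 176.7]
ee_rot: [-180.0, -0.0, 127.9]
force: [-0.5, 0.1, -0.9]
gripper_width: 16.0
gripper_force: 40.0
```

Call:
send_rows:
  motion:
    - [0,0,-0.03,0,0,0,-1]
    - [0,0,-0.06,0,0,0,-1]
    - [0,0,-0.09,0,0,0,-1]
    - [0,0,-0.09,0,0,0,-1]
    - [0,0,-0.09,0,0,0,-1]

```text
time_s: 6.7
ee_pos: [487.2, 31.4, 132.0]
ee_rot: [180.0, 0.0, 128.0]
force: [-0.3, 0.4, -0.8]
gripper_width: 15.8
gripper_force: 40.0
```

Run:
```python
from workcell import env, eyes
from fit import *
import pickle
s=env.state();print(s["ee_pos"],s["ee_rot"],s["force"],s["gripper_force"])
D={n:eyes.grab_frame(n) for n in("top","side")};pickle.dump(D,open("f2.pkl","wb"))
o=np.hstack([D["top"]["pixels"][180:280,230:330,::-1],D["side"]["pixels"][150:250,240:340,::-1]])
cv2.imwrite("pics/over.png",np.clip(cv2.resize(o,(800,400),interpolation=2)*1.6,0,255).astype(np.uint8))
e=s["ee_pos"]
for n in D:print(n,proj(D[n],[[e[0],e[1],e[2]-76],[486.8,31.4,44]]))
mould(D.values())
```

```text
[487.24298896  31.36457884 132.00709939] [1.79982861e+02 9.14006784e-03 1.28023752e+02] [-0.30388104  0.35372683 -0.77131022] 39.998340010643005
top [[283.64337382 233.47943683]
 [283.53275843 234.00105299]]
side [[292.22034616 207.38499807]
 [292.38618116 211.65678334]]
mould 0 [nan nan] ((0.0, 0.0), (0.0, 0.0), 0.0)
mould 404 [484.6  34.4] ((486.27349853515625, 32.59736251831055), (60.99317932128906, 46.30509567260742), 5.64908504486084)fit.py:14: RuntimeWarning: Mean of empty slice.
  P=X[m][:,:2];r=cv2.minAreaRect(P.astype(np.float32));print("mould",len(P),P.mean(0).round(1),r)
  ret = um.true_divide(
```

View pics/over.png

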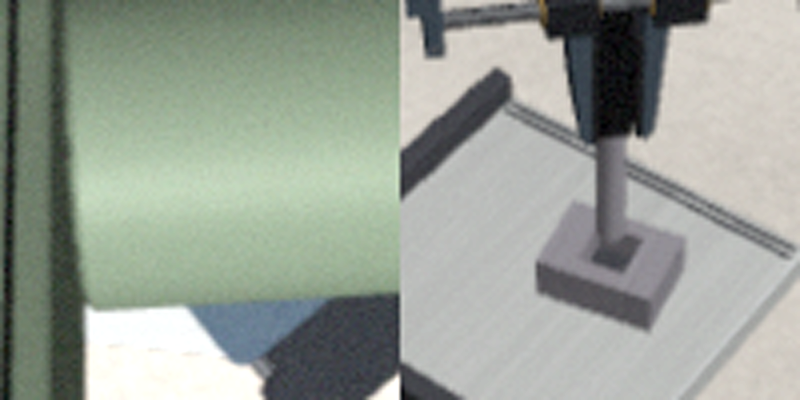

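The foot hangs at side pixel (292,208), directly over the pocket at (292,212). I'll lower it 24 mm.

Call:
send_rows:
  motion:
    - [0,0,-0.016,0,0,0,-1]
    - [0,0,-0.032,0,0,0,-1]
    - [0,0,-0.048,0,0,0,-1]
    - [0,0,-0.048,0,0,0,-1]
    - [0,0,-0.048,0,0,0,-1]
    - [0,0,-0.048,0,0,0,-1]

```text
time_s: 7.55
ee_pos: [487.2, 31.4, 108.2]
ee_rot: [180.0, 0.0, 128.0]
force: [-0.5, -0.4, -1.1]
gripper_width: 15.8
gripper_force: 40.0
```

Call:
send_rows:
  motion:
    - [0.0024,0.02,0,0,0,0,-1]
    - [0.0048,0.04,0,0,0,0,-1]
    - [0.0072,0.06,0,0,0,0,-1]
    - [0.0096,0.08,0,0,0,0,-1]
    - [0.012,0.1,0,0,0,0,-1]
    - [0.0144,0.12,0,0,0,0,-1]
    - [0.0168,0.14,0,0,0,0,-1]
    - [0.0192,0.159,0,0,0,0,-1]
    - [0.0192,0.159,0,0,0,0,-1]
    - [0.0192,0.159,0,0,0,0,-1]

```text
time_s: 8.8
ee_pos: [496.5, 110.8, 107.9]
ee_rot: [-180.0, -0.0, 128.0]
force: [0.6, -1.2, -0.6]
gripper_width: 15.8
gripper_force: 40.0
```

Call:
send_rows:
  motion:
    - [0.0005,0.004,0,0,0,0,-1]
    - [0.001,0.008,0,0,0,0,-1]
    - [0.0015,0.012,0,0,0,0,-1]
    - [0.0019,0.016,0,0,0,0,-1]
    - [0.0019,0.016,0,0,0,0,-1]
    - [0.0019,0.016,0,0,0,0,-1]

```text
time_s: 9.55
ee_pos: [497.5, 119.0, 108.0]
ee_rot: [180.0, -0.0, 128.0]
force: [-0.9, -0.1, -1.5]
gripper_width: 16.2
gripper_force: 40.0
```

Call:
send_rows:
  motion:
    - [0.0005,0.004,0,0,0,0,-1]
    - [0.0007,0.006,0,0,0,0,-1]
    - [0.001,0.008,0,0,0,0,-1]
    - [0.001,0.008,0,0,0,0,-1]

```text
time_s: 10.05
ee_pos: [498.0, 123.0, 108.0]
ee_rot: [180.0, -0.0, 128.0]
force: [-0.4, 0.1, -0.5]
gripper_width: 15.7
gripper_force: 40.0
```

Run:
```python
from workcell import env, eyes
from fit import *
s=env.state();print(s["ee_pos"],s["force"])
f=eyes.grab_frame("side")
e=s["ee_pos"];mould([f],e[:2])
cv2.imwrite("pics/y1.png",np.clip(cv2.resize(f["pixels"][140:290,200:350,::-1],(600,600),interpolation=2)*1.6,0,255).astype(np.uint8))
```

```text
[498.03180685 122.98949508 107.9654623 ] [-0.38665837  0.0870404  -0.51999687]
mould 438 [490.2 121.5] ((493.7834777832031, 118.43578338623047), (45.191444396972656, 60.35443878173828), 83.82691955566406)
```

View pics/y1.png

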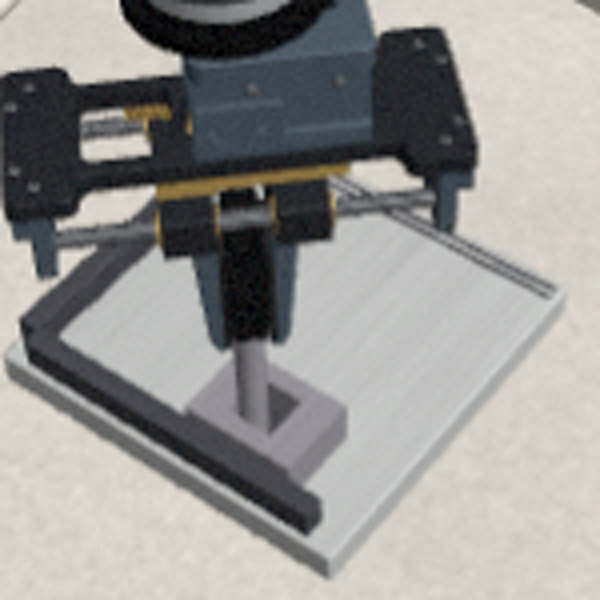

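The mould is against the left stop, squared to within about 1°, with the foot in the pocket. Now I push along plate +x with a slight bias to +y.

Call:
send_rows:
  motion:
    - [0.02,0.0,0,0,0,0,-1]
    - [0.04,-0.0015,0,0,0,0,-1]
    - [0.06,-0.0035,0,0,0,0,-1]
    - [0.08,-0.006,0,0,0,0,-1]
    - [0.1,-0.0085,0,0,0,0,-1]
    - [0.12,-0.011,0,0,0,0,-1]
    - [0.14,-0.0135,0,0,0,0,-1]
    - [0.16,-0.016,0,0,0,0,-1]
    - [0.16,-0.016,0,0,0,0,-1]
    - [0.16,-0.016,0,0,0,0,-1]

```text
time_s: 11.35
ee_pos: [579.6, 113.3, 107.8]
ee_rot: [180.0, 0.2, 128.0]
force: [-0.1, -4.5, -1.4]
gripper_width: 16.0
gripper_force: 40.0
```

Call:
send_rows:
  motion:
    - [0.004,-0.0005,0,0,0,0,-1]
    - [0.008,-0.001,0,0,0,0,-1]
    - [0.012,-0.0014,0,0,0,0,-1]
    - [0.012,-0.0014,0,0,0,0,-1]
    - [0.012,-0.0014,0,0,0,0,-1]

```text
time_s: 11.98
ee_pos: [583.9, 112.8, 107.7]
ee_rot: [-179.8, 0.1, 128.0]
force: [-2.7, -4.3, 1.0]
gripper_width: 15.8
gripper_force: 40.0
```

```bash
cat > look.py <<'E'
from workcell import env, eyes
from fit import *
s=env.state();print(s["ee_pos"].round(1),s["force"].round(2),s["torque"].round(3),s["time_s"])
f=eyes.grab_frame("side")
e=s["ee_pos"];mould([f],e[:2])
a=np.radians(-6.9);R=np.array([[np.cos(a),np.sin(a)],[-np.sin(a),np.cos(a)]])
F=[];
print("force in plate axes",(R@s["force"][:2]).round(2),"tcp in corner",(R@(e[:2]-[614.6,124.1])).round(1))
E
python3 look.py
```

```text
[583.9 112.8 107.7] [-2.71 -4.34  1.03] [-1.181  0.499  0.076] 11.975
mould 408 [573.4 110.8] ((577.494140625, 107.89346313476562), (45.78998947143555, 62.556129455566406), 82.14875030517578)
force in plate axes [-2.17 -4.63] tcp in corner [-29.1 -14.9]
```

Call:
send_rows:
  motion:
    - [0.003,-0.0004,0,0,0,0,-1]
    - [0.006,-0.0007,0,0,0,0,-1]
    - [0.009,-0.001,0,0,0,0,-1]
    - [0.009,-0.001,0,0,0,0,-1]
    - [0.009,-0.001,0,0,0,0,-1]
    - [0.009,-0.001,0,0,0,0,-1]

```text
time_s: 12.78
ee_pos: [588.3, 112.2, 107.7]
ee_rot: [-179.8, 0.0, 128.0]
force: [-1.2, -4.7, 1.5]
gripper_width: 16.1
gripper_force: 40.0
```

```bash
python3 look.py
```

```text
[588.3 112.2 107.7] [-1.2  -4.75  1.53] [-1.223  0.561  0.028] 12.775
mould 401 [577.3 110.3] ((581.89453125, 107.71571350097656), (45.916683197021484, 61.28166580200195), 83.0531997680664)
force in plate axes [-0.62 -4.86] tcp in corner [-24.7 -15. ]
```

Call:
send_rows:
  motion:
    - [0.002,-0.0002,0,0,0,0,-1]
    - [0.004,-0.0005,0,0,0,0,-1]
    - [0.004,-0.0005,0,0,0,0,-1]
    - [0.004,-0.0005,0,0,0,0,-1]

```text
time_s: 13.32
ee_pos: [590.2, 112.0, 107.7]
ee_rot: [-179.8, 0.0, 128.0]
force: [-1.9, -4.2, 1.3]
gripper_width: 15.8
gripper_force: 40.0
```

Call:
send_rows:
  motion:
    - [0.002,-0.0002,0,0,0,0,-1]
    - [0.004,-0.0005,0,0,0,0,-1]
    - [0.004,-0.0005,0,0,0,0,-1]
    - [0.004,-0.0005,0,0,0,0,-1]

```text
time_s: 13.82
ee_pos: [591.1, 111.8, 107.5]
ee_rot: [-179.7, -0.1, 128.0]
force: [-3.8, -4.1, 2.3]
gripper_width: 15.7
gripper_force: 40.0
```

```bash
python3 look.py
```

```text
[591.1 111.8 107.5] [-3.81 -4.05  2.26] [-1.156  0.994  0.052] 13.825
mould 401 [579.9 109.7] ((583.9425048828125, 107.48161315917969), (45.66668701171875, 62.37405776977539), 81.92726135253906)
force in plate axes [-3.3  -4.48] tcp in corner [-21.8 -15. ]
```

Call:
send_rows:
  motion:
    - [0.002,0.0005,0,0,0,0,-1]
    - [0.004,0.001,0,0,0,0,-1]
    - [0.004,0.001,0,0,0,0,-1]
    - [0.004,0.001,0,0,0,0,-1]
    - [0.004,0.001,0,0,0,0,-1]

```text
time_s: 14.5
ee_pos: [591.5, 111.9, 107.2]
ee_rot: [-179.5, -0.1, 128.0]
force: [-7.2, -5.3, 3.5]
gripper_width: 16.0
gripper_force: 40.0
```

```bash
python3 look.py
```

```text
[591.5 111.9 107.2] [-7.17 -5.33  3.54] [-1.284  1.637 -0.03 ] 14.5
mould 381 [580.3 110.1] ((584.1764526367188, 107.18321990966797), (46.23991394042969, 61.03999328613281), 82.29386138916016)
force in plate axes [-6.47 -6.16] tcp in corner [-21.5 -14.9]
```

Call:
send_rows:
  motion:
    - [0,0,0,0,0,0,-1]
    - [0,0,0,0,0,0,-1]
    - [0,0,0,0,0,0,-1]
    - [0,0,0,0,0,0,-1]
    - [0,0,0,0,0,0,-1]
    - [0,0,0,0,0,0,-1]

```text
time_s: 15.3
ee_pos: [591.5, 112.0, 107.3]
ee_rot: [-179.5, -0.1, 128.0]
force: [-7.2, -4.7, 3.4]
gripper_width: 16.2
gripper_force: 40.0
```

```bash
python3 look.py
python3 - <<'E'
from workcell import eyes
import cv2,numpy as np
f=eyes.grab_frame("side")
cv2.imwrite("pics/end.png",np.clip(cv2.resize(f["pixels"][120:270,180:330,::-1],(600,600),interpolation=2)*1.6,0,255).astype(np.uint8))
E
```

```text
[591.5 112.  107.3] [-7.2  -4.68  3.4 ] [-1.312  1.716  0.031] 15.3
mould 394 [579.8 109.7] ((584.2526245117188, 107.1851806640625), (45.55117416381836, 61.58158493041992), 83.19137573242188)
force in plate axes [-6.58 -5.52] tcp in corner [-21.5 -14.8]
```

View pics/end.png

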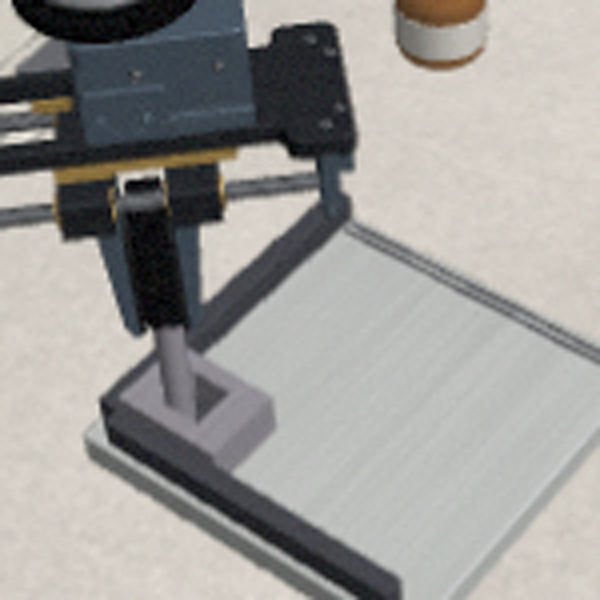

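The mould is in the corner, flush with both stops. The foot is in the pocket at crop (182,410), and the wrist force is steady at about 6 N on each stop.

```bash
python3 -c "
from workcell import env
print(env.job_done())"
```

```text
the job is handed in; nothing more can be done
None
```

The job is handed in: the mould is flush in the corner against both stops, and the tamper is still gripped with its foot in the pocket, pressing about 6 N on each stop; the hand-in call returned no verdict.

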